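# Tap home the clamping wedge of a canister test fixture

## Robot

A 6-joint arm with a two-finger parallel gripper is mounted at the origin on a cart in front of the work surface, level with it; the furniture and walls round the work are solid. World frame = base frame: x ahead of the robot, y to its left, z up, the work surface at z = 0. Lengths are in mm, angles in rad, forces in N, time in s.
With the tool pointing down it reaches from about 250 to 800 mm from the base axis. Payload 3.9 kg.
Tool frame: the origin (TCP) lies at the very end of the fingers, on their centre line; the grasp point (between the pads) lies 19 mm behind it (robot.grip_point_offset is the z of the grasp point in the tool frame, in mm); z points along the fingers, y is the line along which they close (so a half turn about z gives the same grasp; the last joint's range is limited). The gripper opens to 85 mm and grips with 20 to 120 N. Pads are 22 mm wide; open, the fingers measure 114 mm over their backs; the gripper's body (76 mm by 85 mm) begins 54 mm behind the grasp point. The pads swing forward as they close: fully open they stand 13 mm farther back than shut.
Start: joints at [1.117, 0.26, -0.138, 1.173, 0, 1.571], TCP at [230.146, 471.856, 231.304] pointing down, gripper open.
Joint ranges: [-2.78, 2.78], [-0.83, 1.72], [-1.28, 1.37], [-1.9, 2.12], [-1.57, 1.48], [-3.14, 3.14]. Speed limits (rad/s): [2.57, 2.57, 3.14, 3.14, 3.14, 3.14].

## Interface

Orientations are given as a 3x3 rotation matrix whose columns are the frame's x, y, z axes.
In Python, from workcell import readout, vision, job, robot gives the robot as it stands.
- The arm moves only by the shell command python3 -m creep 'ROWS'. ROWS is JSON, a list of rows, each an object of numbers: "dx", "dy", "dz": the shift along the tool's x, y, z in cm; "rx", "ry", "rz": the turn, a rotation vector about the tool's x, y, z in rad; "hand": the opening, from 0 (shut) to 1 (fully open). A call has 1 to 12 rows; each row is the pose to reach, as a shift and turn from the pose commanded when the call began, along the tool's axes at that moment; what a row does not reach only later rows make up. A row lasts 1/10 s, in which the tool goes at most 50 mm and 8.59 degrees, less where a joint would pass 70% of its speed; a pose out of reach is approached as far as the arm can. A call with a gripper value outside its range is refused whole. The fingers move at their own pace and stop on an object; the grip force is fixed at half the most. Time passes only in rows, so rows that repeat a pose let the fingers close. It gives the time, the measured TCP pose, the force, the opening and the grip force at its end, in the units of the state.
- readout.state(): the state, without advancing time (a new reading comes with each control period).
- vision.get_image(name): name is "scene" or "top" or "wrist"; returns a dict with "color" (420x560x3 uint8, red, green, blue), "z_map" (420x560 float32, mm along the optical axis (not along the pixel's ray), 0 where there is no reading), "mtx" (3x3 intrinsics, pixels), "cam_to_world" (4x4, takes a point from camera to world coordinates). Camera axes: x right, y down, z forward; pixel columns grow to the right and rows downward; lengths in mm; the calibration is good to about 2 mm. A picture is of the moment at which its call begins.
- job.job_done(): hands the job in; it is judged then, once.
The state is a dict: "time": time; "q": joint angles; "dq": joint speeds; "joint_torque": joint torques, N m; "ee_pos": TCP position; "tool_rot": TCP orientation; "force": force on the tool from outside, world axes, zero at the start; "ft_torque": the same for the moment, N m; "opening": opening from 0.0 (shut) to 1.0 (fully open); "finger_force": force on a finger pad.
Only numpy, scipy, OpenCV 4.12 (cv2) and the standard library are available. Lean on these libraries where they do the work, as an engineer would, in place of code of your own. Each camera call takes 0.05 s, during which the arm holds its last target. There are 200 camera calls.

## Task

Clamp the filter canister in the bench fixture: take the orange wedge from its black rest, stand it thin end down in the slot between the blue post and the steel sliding jaw and let go of it. Then tap it down with light strokes until it stops going in, so that the canister stays gripped firmly between the jaw and the stop; do not force it beyond that, and leave the other things on the bench where they are.

Things in the scene. Friction and masses are not known exactly. Their poses are not given: they have to be found in the camera images.
- wedge: Orange plastic wedge, 82 mm long with its cap (z, thick end up), 26 mm broad (x, parallel sides: grip here, below the cap). Thickness (y) grows 1 in 5 from 6 mm at the bottom to 21 mm at the top: flat upright face at y = 0, sloping face on the +y side. Origin: bottom edge of the flat face, middle of the breadth. 0.07 kg. It stands in the rest's pocket at the start.
- wedge_top (a point): Middle of the top of the striking cap, 82 mm above the wedge's lower end.
- striking_cap: Grey steel striking cap fixed on top of the wedge, 21 (x) x 18 (y) x 5 mm; tap here. A peak of more than 40 N on it is too hard and splits the wedge: come down at about 20 mm/s or slower (at 50 mm/s the bump alone can pass it). Origin: centre of its underside.
- wedge_rest: Black plastic block, 60 x 60 mm, 36 mm high, fixed to the bench; the wedge stands in its pocket, whose floor is 8 mm above the bench, and lifts straight out. Origin: centre of the underside; axes like the wedge's at the start.
- fixture: Clamping fixture, fixed to the bench. Base plate 124 (x) x 205 (y) x 12 mm. Along y from -y to +y: blue post, slot, steel jaw, canister, blue stop. Post and jaw rise 68 mm above the plate (80 mm above the bench). Origin: on the bench, 26 mm to the -y side of the plate's centre; y from post to stop, z up.
- slot (a point): Slot mouth: on the post's flat upright face, middle of the breadth, level with the post's top; axes as the fixture's. The slot is on the +y side of it, 32 mm broad (x), 68 mm deep, at first about 11 mm wide (y) at the mouth, narrowing 1 in 5 like the wedge, which goes in about 24 mm before it touches both sides, its flat face on the post, its y axis along the fixture's.
- jaw: Steel jaw, slides along the fixture's y, 1 mm for 5 mm of wedge, and stays where left. Pushing the wedge down takes 2 to 8 N until the canister is gripped, then resistance climbs steeply. Tap on with strokes of 12 to 20 N, which drive better than one long push; when they bring well under 1 mm each it is home, and friction holds it. Origin: the fixture's, moved with the jaw.
- stop_block: Blue stop, 64 x 12 x 36 mm, at the fixture's +y end, with a black rubber pad on a screw. The pad is set differently each time, over 4 mm, so the depth at which the wedge stops has to be felt (the slot's floor is never reached). Origin: centre of the block's underside.
- canister: Black filter canister with a white thread neck, diameter 102 mm, 53 mm high, 0.2 kg, standing loose in the fixture between jaw and stop. Origin: centre of its underside.
- petri_0: Bystander; leave it where it is (it must not move more than 20 mm). Clear petri dish, diameter 55 mm, 13 mm high. Origin: centre of the underside.
- petri_1: Bystander; leave it where it is (it must not move more than 20 mm). Clear petri dish, diameter 55 mm, 13 mm high. Origin: centre of the underside.
- petri_2: Bystander; leave it where it is (it must not move more than 20 mm). Clear petri dish, diameter 55 mm, 13 mm high. Origin: centre of the underside.
- tee_piece: Bystander; leave it where it is (it must not move more than 20 mm). Metal tee fitting, 39 x 57 x 24 mm. Origin: centre of the underside.
- union_nut: Bystander; leave it where it is (it must not move more than 20 mm). Brass hexagon nut, 23 x 27 x 14 mm. Origin: centre of the underside.
- tape_elec: Bystander; leave it where it is (it must not move more than 20 mm). Roll of black tape, diameter 57 mm, 19 mm high. Origin: centre of the underside.
- marker: Bystander; leave it where it is (it must not move more than 20 mm). Blue and white marker pen, 135 mm long, 16 mm thick. Origin: centre of the underside.
Mind the look-alikes: they are no part of the job. Of the things that look like the wedge, the smallest one is meant.

How it is judged (in metres and radians):
On the way:
1. the wedge stands in the slot, thin end at least 12 mm down, and has been let go (z of wedge in the frame of slot below -0.012 m and horizontal distance between wedge and slot below 0.012 m and angle between wedge's own z axis and vertical below 0.2 rad and contact force between the fingers and wedge below 0.1 N), for 0.2 s.
At the end, for the whole second after the job is handed in: The wedge stands at rest in the slot (within 8 mm of the middle of the post's face, upright within 0.12 rad) and wedges the jaw with over 20 N, so that jaw and stop each press on the canister with over 20 N, the robot having let go (contact force between each of jaw, stop_block and canister above 20 N and contact force between jaw and wedge above 20 N and horizontal distance between wedge and slot below 0.008 m and angle between wedge's own z axis and vertical below 0.12 rad and linear speed of wedge below 0.01 m/s); the robot touches nothing.
It fails at once if the wedge is struck too hard, with more than 40 N on its cap (contact force between the fingers and striking_cap above 40 N).
It fails at once if a bystander is moved by more than 20 mm (distance of any of petri_0, petri_1, petri_2, tee_piece, union_nut, tape_elec, marker from where it was at the start of the episode above 0.02 m).
It also fails if it takes over 51 s, if anything falls off the work surface, if the arm or the gripper's body presses on something with over 40 N, if the wrist force passes 120 N, or if a joint passes its speed limit or range.

## Working session

There is one attempt and no reset: what is moved stays moved. The work goes in short steps, Python scripts to look and compute and a shell command to move; the robot and the scene stay as the last step left them, time stands still between calls to the robot, and variables do not carry over. Pictures are saved under pics/ and viewed, at most 10 in all, crops included, and the job is handed in when it is done.

```bash
mkdir -p pics; cat > h.py <<'E'
import numpy as np, cv2
from workcell import readout, vision, job, robot
def grab(n):
    im=vision.get_image(n); np.savez(f'pics/{n}.npz',**im); cv2.imwrite(f'pics/{n}_0.png',im['color'][...,::-1]); return im
def pts(im):
    z=im['z_map']; h,w=z.shape; u,v=np.meshgrid(np.arange(w),np.arange(h)); K=im['mtx']
    P=np.stack([(u-K[0,2])/K[0,0]*z,(v-K[1,2])/K[1,1]*z,z,np.ones_like(z)],-1)
    return (P@im['cam_to_world'].T)[...,:3]
E
python3 - <<'E'
from h import *
s=readout.state(); print(s['time'],s['ee_pos'],np.round(s['tool_rot'],3),s['force'],s['opening'],robot.grip_point_offset)
for n in('scene','top'):
    im=grab(n); P=pts(im); print(n,im['cam_to_world'].round(3),im['mtx'])
    hsv=cv2.cvtColor(im['color'],cv2.COLOR_RGB2HSV)
    for nm,lo,hi in(('or',(5,120,80),(22,255,255)),('blue',(100,100,50),(130,255,255))):
        m=cv2.inRange(hsv,lo,hi); k,l,st,c=cv2.connectedComponentsWithStats(m)
        for i in range(1,k):
            if st[i,4]>40:
                q=P[(l==i)&(im['z_map']>0)]; print(nm,c[i].round(),st[i], np.percentile(q,[3,50,97],axis=0).round().tolist())
E
```

```text
0.0 [229.83891916 471.2633821  230.46725388] [[-0.899  0.438 -0.001]
 [ 0.438  0.899 -0.002]
 [ 0.    -0.002 -1.   ]] [-0.33922476  0.14029327  1.11340953] 0.9992642641102009 -18.700000000000003
scene [[ 8.110000e-01 -3.310000e-01  4.840000e-01 -2.475320e+02]
 [-5.850000e-01 -4.890000e-01  6.470000e-01 -1.091287e+03]
 [ 2.300000e-02 -8.070000e-01 -5.900000e-01  1.030797e+03]
 [ 0.000000e+00  0.000000e+00  0.000000e+00  1.000000e+00]] [[538.97635611   0.         280.4297404 ]
 [  0.         538.97635611 200.24656101]
 [  0.           0.           1.        ]]
or [521.  55.] [ 470    0   90  113 6719] [[754.0, -499.0, 505.0], [826.0, -496.0, 603.0], [988.0, -452.0, 722.0]]
or [353.  38.] [335  27  38  22 677] [[746.0, -63.0, 500.0], [792.0, -18.0, 516.0], [842.0, 32.0, 524.0]]
or [396.  46.] [385  41  22  11  81] [[788.0, -203.0, 534.0], [796.0, -176.0, 539.0], [802.0, -140.0, 544.0]]
or [80. 77.] [ 63  59  34  37 182] [[387.0, 1141.0, -26.0], [393.0, 1335.0, -1.0], [404.0, 1570.0, 6.0]]
or [243. 301.] [   43    79   486   341 43336] [[248.0, -605.0, -724.0], [492.0, 98.0, -712.0], [95
[... 2391 characters left out ...]
3.0, 2.0], [535.0, 23.0, 19.0], [585.0, 43.0, 31.0]]
or [306. 227.] [290 215  32  25 341] [[472.0, -171.0, 0.0], [505.0, -125.0, 18.0], [539.0, -81.0, 30.0]]
or [545. 334.] [535 247  21 173 420] [[-257.0, -1339.0, -636.0], [100.0, -1329.0, -626.0], [502.0, -1320.0, -617.0]]
blue [ 69. 108.] [ 63  98  14  21 169] [[647.0, 405.0, 543.0], [662.0, 410.0, 561.0], [682.0, 419.0, 564.0]]
blue [220. 211.] [213 201  13  20 163] [[514.0, 144.0, 72.0], [543.0, 158.0, 80.0], [571.0, 180.0, 85.0]]
blue [169. 220.] [167 211   5  19  63] [[485.0, 322.0, 44.0], [512.0, 329.0, 49.0], [542.0, 337.0, 53.0]]
blue [138. 231.] [136 225   6  14  45] [[456.0, 433.0, 3.0], [478.0, 440.0, 14.0], [497.0, 447.0, 19.0]]
```

View pics/top_0.png

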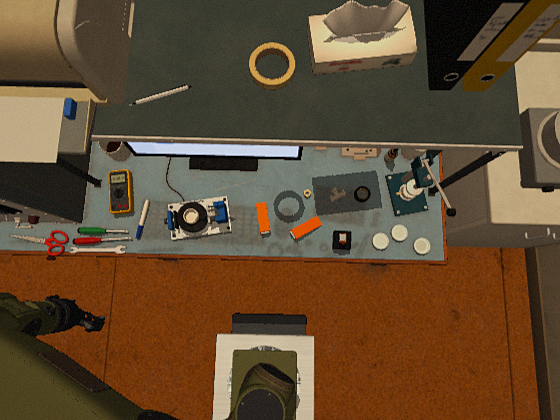

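View pics/scene_0.png

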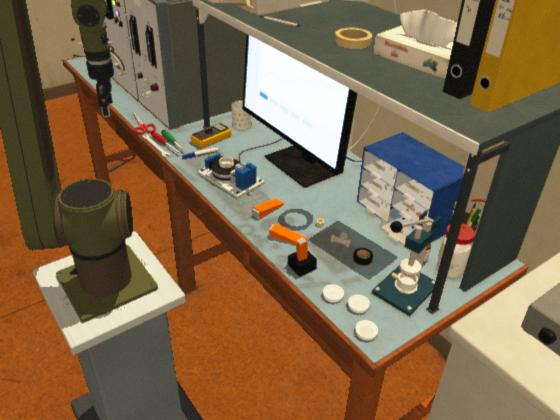

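Three candidates in the top view: lying bars at (262,217) and (306,227), and the one standing in the black rest at (342,238). The standing one fits, because it has a grey cap and stands in the rest's pocket. I'll confirm it in a crop.

```bash
python3 - <<'E'
from h import *
s=np.load('pics/scene.npz'); t=np.load('pics/top.npz')
c=lambda im,x,y,w,h,f: cv2.resize(im['color'][y:y+h,x:x+w,::-1],None,fx=f,fy=f,interpolation=cv2.INTER_CUBIC)
a=np.hstack([c(s,250,200,80,60,5),c(s,190,140,80,60,5)]); b=np.hstack([c(t,310,210,80,60,5),c(t,160,190,80,60,5)])
cv2.imwrite('pics/crop1.png',np.vstack([a,b]))
P=pts(t)
def mean(u0,u1,v0,v1,zlo,zhi):
    q=P[v0:v1,u0:u1].reshape(-1,3); q=q[(q[:,2]>zlo)&(q[:,2]<zhi)]
    r=cv2.minAreaRect(q[:,:2].astype(np.float32)); return len(q),q.mean(0).round(1),np.round(r[0],1),np.round(r[1],1),round(r[2],1)
print('rest',mean(325,360,225,255,28,42)); print('wedge',mean(325,360,225,255,70,110))
print('post/jaw',mean(205,235,195,240,74,90)); print('stop',mean(160,180,205,240,42,60)); print('can',mean(170,215,200,240,60,72)); print('can2',mean(170,215,200,240,45,90))
print('plate',mean(155,240,190,250,8,16))
print('shelf',mean(200,240,100,140,400,600),P[136:150:2,220].round())
E
```

```text
rest (233, array([ 464.1, -243.7,   36. ]), array([ 465.3, -243.8]), array([60.4, 54.5]), 0.5)
wedge (62, array([ 464.9, -235.4,   87.4]), array([ 465.3, -235.5]), array([19.4, 26.2]), 89.5)
post/jaw (236, array([543.6, 166.9,  80.3]), array([543.8, 171.3]), array([63.5, 54.7]), 8.1)
stop (153, array([519.4, 318.5,  47.2]), array([517.9, 322.1]), array([64.6, 53.6]), 9.0)
can (71, array([527.8, 251.1,  65.4]), array([532.4, 229.1]), array([ 50.8, 102.9]), 6.1)
can2 (778, array([527.9, 248.8,  53.9]), array([526.3, 252.5]), array([ 97.5, 152.5]), 2.3)
plate (710, array([525.7, 229.3,  12.2]), array([529.5, 247. ]), array([280.3, 172.9]), 84.1)
shelf (1594, array([672.7, 105.9, 499.1]), array([673.2, 106.4]), array([96.3, 89.2]), 2.4) [[633. 103. 500.]
 [628. 102. 501.]
 [626. 103. 495.]
 [625. 104. 485.]
 [715. 146. 227.]
 [714. 148. 212.]
 [713. 150. 198.]]
```

View pics/crop1.png

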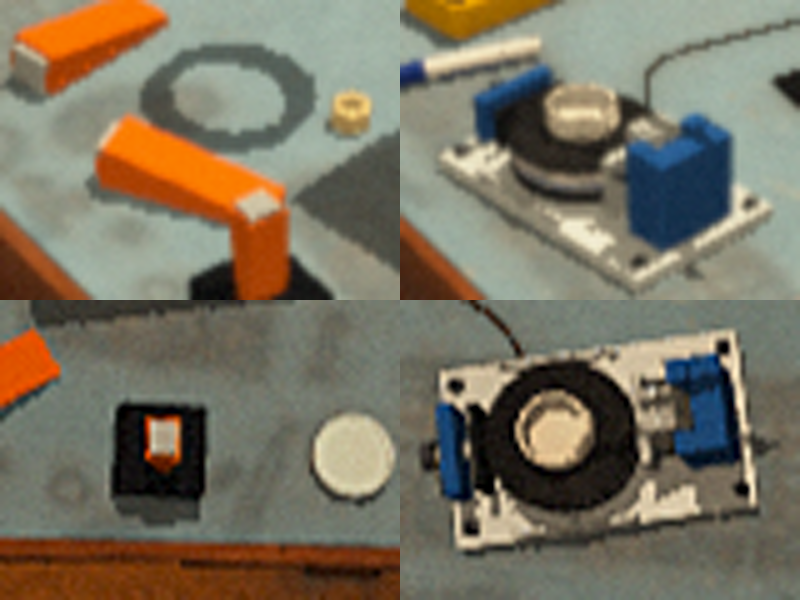

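The crop confirms it: the wedge standing in the rest has a grey cap and is smaller than the two lying ones. The slot sits between the blue post's cheeks at about (543,165). Next I move over the wedge.

```bash
R='{"dx":-52,"dy":-53.2,"rz":1.117,"hand":1}'; python3 -m creep '[{"dx":-52,"dy":-53.2,"rz":1.117,"hand":1},{"dx":-52,"dy":-53.2,"rz":1.117,"hand":1},{"dx":-52,"dy":-53.2,"rz":1.117,"hand":1},{"dx":-52,"dy":-53.2,"rz":1.117,"hand":1},{"dx":-52,"dy":-53.2,"rz":1.117,"hand":1},{"dx":-52,"dy":-53.2,"rz":1.117,"hand":1},{"dx":-52,"dy":-53.2,"rz":1.117,"hand":1},{"dx":-52,"dy":-53.2,"rz":1.117,"hand":1},{"dx":-52,"dy":-53.2,"rz":1.117,"hand":1},{"dx":-52,"dy":-53.2,"rz":1.117,"hand":1},{"dx":-52,"dy":-53.2,"rz":1.117,"hand":1},{"dx":-52,"dy":-53.2,"rz":1.117,"hand":1}]'
python3 - <<'E'
from h import *
im=grab('wrist'); s=readout.state(); R=s['tool_rot']; C=im['cam_to_world']
print(s['ee_pos'],R.round(3),'cam in tool',(R.T@(C[:3,3]-s['ee_pos'])).round(),(R.T@C[:3,:3]).round(2))
E
```

```text
[229.90271745 471.40670724 230.65403685] [[-0.899  0.438 -0.001]
 [ 0.438  0.899 -0.001]
 [ 0.    -0.002 -1.   ]] cam in tool [  67.    0. -141.] [[ 0.   -0.97 -0.26]
 [ 1.    0.    0.  ]
 [ 0.   -0.26  0.97]]schema error: expected keys dx, dy, dz, rx, ry, rz, hand
```

```bash
python3 -m creep '[{"dx":-52,"dy":-53.2,"dz":0,"rx":0,"ry":0,"rz":1.117,"hand":1},{"dx":-52,"dy":-53.2,"dz":0,"rx":0,"ry":0,"rz":1.117,"hand":1},{"dx":-52,"dy":-53.2,"dz":0,"rx":0,"ry":0,"rz":1.117,"hand":1},{"dx":-52,"dy":-53.2,"dz":0,"rx":0,"ry":0,"rz":1.117,"hand":1},{"dx":-52,"dy":-53.2,"dz":0,"rx":0,"ry":0,"rz":1.117,"hand":1},{"dx":-52,"dy":-53.2,"dz":0,"rx":0,"ry":0,"rz":1.117,"hand":1},{"dx":-52,"dy":-53.2,"dz":0,"rx":0,"ry":0,"rz":1.117,"hand":1},{"dx":-52,"dy":-53.2,"dz":0,"rx":0,"ry":0,"rz":1.117,"hand":1},{"dx":-52,"dy":-53.2,"dz":0,"rx":0,"ry":0,"rz":1.117,"hand":1},{"dx":-52,"dy":-53.2,"dz":0,"rx":0,"ry":0,"rz":1.117,"hand":1},{"dx":-52,"dy":-53.2,"dz":0,"rx":0,"ry":0,"rz":1.117,"hand":1},{"dx":-52,"dy":-53.2,"dz":0,"rx":0,"ry":0,"rz":1.117,"hand":1}]'
python3 - <<'E'
from h import *
s=readout.state(); R=s['tool_rot']
print(s['time'],s['ee_pos'],R.round(3),s['q']); print(R.T@(np.array([465,-235,230])-s['ee_pos']))
E
```

```text
time: 1.35
ee_pos: [419.0, -99.8, 231.3]
tool_rot: [[0.001, 1.0, 0.0], [1.0, -0.001, 0.0], [0.0, 0.0, -1.0]]
force: [1.6, 0.6, 1.6]
opening: 0.993
finger_force: 0.0
1.35 [419.01711331 -99.80159398 231.28029972] [[ 0.001  1.     0.   ]
 [ 1.    -0.001  0.   ]
 [ 0.     0.    -1.   ]] [-2.34053484e-01  9.86781031e-02 -3.42730209e-01  1.12915943e+00
  3.09030496e-04  1.33730035e+00]
[-135.1730658    46.05787487    1.26034562]
```

```bash
python3 -m creep '[{"dx":-13.5,"dy":4.6,"dz":0,"rx":0,"ry":0,"rz":0,"hand":1},{"dx":-13.5,"dy":4.6,"dz":0,"rx":0,"ry":0,"rz":0,"hand":1},{"dx":-13.5,"dy":4.6,"dz":0,"rx":0,"ry":0,"rz":0,"hand":1},{"dx":-13.5,"dy":4.6,"dz":0,"rx":0,"ry":0,"rz":0,"hand":1},{"dx":-13.5,"dy":4.6,"dz":0,"rx":0,"ry":0,"rz":0,"hand":1}]'
python3 - <<'E'
from h import *
im=grab('wrist'); P=pts(im); s=readout.state(); print(s['ee_pos'])
q=P.reshape(-1,3); near=(abs(q[:,0]-465)<45)&(abs(q[:,1]+240)<45)
for nm,lo,hi in(('cap',84,96),('rest',30,42)):
    a=q[near&(q[:,2]>lo)&(q[:,2]<hi)]; print(nm,len(a),np.percentile(a,[1,50,99],axis=0).round(1).tolist(),cv2.minAreaRect(a[:,:2].astype(np.float32)))
E
```

```text
time: 1.85
ee_pos: [464.6, -233.2, 230.5]
tool_rot: [[0.002, 1.0, -0.002], [1.0, -0.002, 0.001], [0.001, -0.002, -1.0]]
force: [-0.2, 1.1, -1.4]
opening: 1.004
finger_force: 0.0
[ 464.25607797 -232.17368885  230.74292376]
cap 701 [[451.2, -248.1, 84.3], [463.0, -238.2, 87.3], [475.6, -229.0, 89.1]] ((463.00250244140625, -238.47776794433594), (19.472274780273438, 25.54758071899414), 89.96566009521484)
rest 2979 [[433.0, -273.6, 31.4], [462.8, -239.5, 34.0], [492.2, -217.7, 35.7]] ((462.8731994628906, -246.05133056640625), (57.33116912841797, 60.15406036376953), 88.32975006103516)
```

View pics/wrist_0.png

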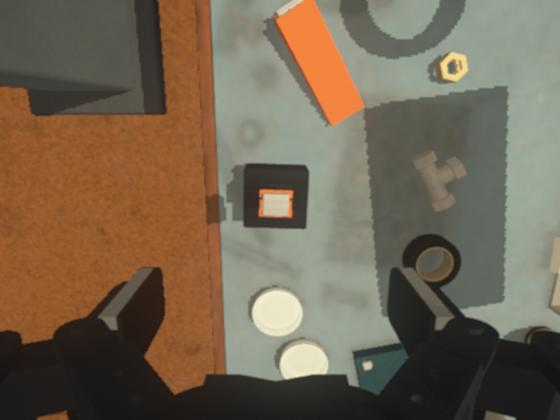

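The wedge's breadth lies along world x, at about px (276,204), with the rest around it. Next I check which side slopes, using scene depth.

```bash
python3 - <<'E'
from h import *
for n in('scene','top','wrist'):
    im=dict(np.load(f'pics/{n}.npz')); P=pts(im); hsv=cv2.cvtColor(im['color'],cv2.COLOR_RGB2HSV)
    m=cv2.inRange(hsv,(3,120,60),(22,255,255))>0
    q=P[m]; q=q[(abs(q[:,0]-464)<25)&(abs(q[:,1]+240)<22)&(q[:,2]>38)&(q[:,2]<92)]
    print(n,len(q))
    for lo in range(38,92,9):
        a=q[(q[:,2]>=lo)&(q[:,2]<lo+9)]
        if len(a): print(lo,len(a),'x',np.percentile(a[:,0],[5,50,95]).round(1),'y',np.percentile(a[:,1],[5,25,50,75,95]).round(1))
E
```

```text
scene 183
38 26 x [448.2 461.  475.7] y [-254.9 -252.9 -252.2 -251.2 -241.9]
47 28 x [448.2 456.7 472. ] y [-253.3 -252.5 -251.5 -249.  -241. ]
56 35 x [449.2 457.  474.1] y [-255.2 -252.2 -250.8 -247.7 -235.2]
65 32 x [449.1 457.4 474.7] y [-253.7 -251.1 -249.  -245.7 -235.1]
74 29 x [448.5 459.5 476.6] y [-252.4 -250.7 -248.8 -244.7 -231.2]
83 33 x [448.5 455.5 473.6] y [-253.5 -250.1 -245.7 -240.3 -231.4]
top 31
38 2 x [453.8 454.2 454.7] y [-252.7 -250.5 -247.7 -244.9 -242.7]
47 3 x [452.9 453.  453.1] y [-243.7 -241.2 -238.  -236.4 -235. ]
56 1 x [452.4 452.4 452.4] y [-246.5 -246.5 -246.5 -246.5 -246.5]
65 1 x [453.9 453.9 453.9] y [-237.6 -237.6 -237.6 -237.6 -237.6]
74 6 x [453.  453.5 467.3] y [-238.2 -233.1 -228.9 -227.1 -226.8]
83 18 x [452.6 469.7 478.1] y [-245.1 -244.5 -240.  -226.4 -226. ]
wrist 254
74 121 x [450.9 462.2 475.7] y [-234.7 -229.7 -229.  -228.2 -227.5]
83 133 x [451.  460.6 475.7] y [-248.4 -247.3 -242.5 -237.9 -232.8]
```

```bash
python3 -m creep '[{"dx":-0.8,"dy":-0.1,"dz":5,"rx":0,"ry":0,"rz":0,"hand":1},{"dx":-0.8,"dy":-0.1,"dz":10,"rx":0,"ry":0,"rz":0,"hand":1},{"dx":-0.8,"dy":-0.1,"dz":14,"rx":0,"ry":0,"rz":0,"hand":1},{"dx":-0.8,"dy":-0.1,"dz":17,"rx":0,"ry":0,"rz":0,"hand":1},{"dx":-0.8,"dy":-0.1,"dz":17.9,"rx":0,"ry":0,"rz":0,"hand":1},{"dx":-0.8,"dy":-0.1,"dz":17.9,"rx":0,"ry":0,"rz":0,"hand":1},{"dx":-0.8,"dy":-0.1,"dz":17.9,"rx":0,"ry":0,"rz":0,"hand":1}]'
python3 - <<'E'
from h import *
im=grab('wrist')
E
```

```text
time: 2.6
ee_pos: [465.1, -240.5, 53.9]
tool_rot: [[-0.001, 1.0, 0.002], [1.0, 0.001, -0.001], [-0.001, 0.002, -1.0]]
force: [0.6, 0.3, 1.2]
opening: 1.002
finger_force: 0.0
```

View pics/wrist_0.png

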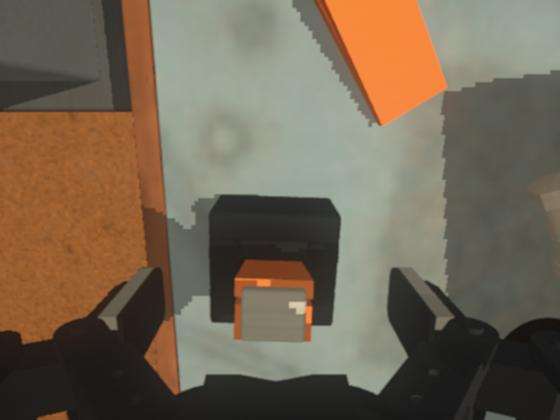

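The wedge's cap at (273,313) is centred between the fingers (middle column about 277). I close and then lift.

```bash
python3 -m creep '[{"dx":0,"dy":0,"dz":0,"rx":0,"ry":0,"rz":0,"hand":0},{"dx":0,"dy":0,"dz":0,"rx":0,"ry":0,"rz":0,"hand":0},{"dx":0,"dy":0,"dz":0,"rx":0,"ry":0,"rz":0,"hand":0},{"dx":0,"dy":0,"dz":0,"rx":0,"ry":0,"rz":0,"hand":0},{"dx":0,"dy":0,"dz":0,"rx":0,"ry":0,"rz":0,"hand":0},{"dx":0,"dy":0,"dz":0,"rx":0,"ry":0,"rz":0,"hand":0},{"dx":0,"dy":0,"dz":0,"rx":0,"ry":0,"rz":0,"hand":0},{"dx":0,"dy":0,"dz":0,"rx":0,"ry":0,"rz":0,"hand":0},{"dx":0,"dy":0,"dz":0,"rx":0,"ry":0,"rz":0,"hand":0}]'
```

```text
time: 3.55
ee_pos: [464.2, -240.9, 52.7]
tool_rot: [[0.0, 1.0, 0.0], [1.0, -0.0, -0.001], [-0.001, 0.0, -1.0]]
force: [-0.6, -0.2, 4.8]
opening: 0.294
finger_force: 58.5
```

```bash
python3 -m creep '[{"dx":0,"dy":0,"dz":-3,"rx":0,"ry":0,"rz":0,"hand":0},{"dx":0,"dy":0,"dz":-8,"rx":0,"ry":0,"rz":0,"hand":0},{"dx":0,"dy":0,"dz":-13,"rx":0,"ry":0,"rz":0,"hand":0},{"dx":4,"dy":1,"dz":-16,"rx":0,"ry":0,"rz":0,"hand":0},{"dx":34,"dy":7.6,"dz":-17,"rx":0,"ry":0,"rz":-0.148,"hand":0},{"dx":34,"dy":7.6,"dz":-17,"rx":0,"ry":0,"rz":-0.148,"hand":0},{"dx":34,"dy":7.6,"dz":-17,"rx":0,"ry":0,"rz":-0.148,"hand":0},{"dx":34,"dy":7.6,"dz":-17,"rx":0,"ry":0,"rz":-0.148,"hand":0},{"dx":34,"dy":7.6,"dz":-17,"rx":0,"ry":0,"rz":-0.148,"hand":0},{"dx":34,"dy":7.6,"dz":-17,"rx":0,"ry":0,"rz":-0.148,"hand":0},{"dx":34,"dy":7.6,"dz":-17,"rx":0,"ry":0,"rz":-0.148,"hand":0},{"dx":34,"dy":7.6,"dz":-17,"rx":0,"ry":0,"rz":-0.148,"hand":0}]'
python3 -m creep '[{"dx":0,"dy":0,"dz":0,"rx":0,"ry":0,"rz":0,"hand":0},{"dx":0,"dy":0,"dz":0,"rx":0,"ry":0,"rz":0,"hand":0},{"dx":0,"dy":0,"dz":0,"rx":0,"ry":0,"rz":0,"hand":0}]'
python3 - <<'E'
from h import *
im=grab('wrist'); P=pts(im); s=readout.state(); print(s['ee_pos'],s['tool_rot'].round(3))
hsv=cv2.cvtColor(im['color'],cv2.COLOR_RGB2HSV)
q=P.reshape(-1,3); b=(cv2.inRange(hsv,(100,90,40),(130,255,255))>0).ravel()
near=(abs(q[:,0]-543)<60)&(q[:,1]>120)&(q[:,1]<200)&(abs(q[:,2]-80)<5)
for nm,m in(('post',near&b),('jawtop',near&~b)):
    a=q[m]; print(nm,len(a),a.mean(0).round(1),cv2.minAreaRect(a[:,:2].astype(np.float32)))
np.save('pics/post.npy',q[near&b]);np.save('pics/jaw.npy',q[near&~b])
u=im['color'].copy()
cv2.imwrite('pics/w2.png',u[...,::-1])
E
```

```text
time: 4.75
ee_pos: [539.8, 100.9, 221.5]
tool_rot: [[-0.151, 0.989, -0.001], [0.989, 0.151, -0.0], [-0.0, -0.001, -1.0]]
force: [-0.5, 0.6, -0.5]
opening: 0.296
finger_force: 59.9
time: 5.05
ee_pos: [539.7, 97.8, 222.3]
tool_rot: [[-0.145, 0.989, -0.0], [0.989, 0.145, -0.0], [-0.0, -0.0, -1.0]]
force: [0.4, 0.2, -0.7]
opening: 0.293
finger_force: 59.9
[539.78282607  97.91399149 222.35355785] [[-0.145  0.989 -0.   ]
 [ 0.989  0.145 -0.   ]
 [-0.    -0.    -1.   ]]
post 2997 [542.6 158.4  78.1] ((542.6102905273438, 160.91741943359375), (61.78364562988281, 34.093650817871094), 9.264967918395996)
jawtop 1587 [539.4 180.7  77.5] ((540.7013549804688, 170.17935180664062), (63.82817459106445, 54.57135009765625), 10.165385246276855)
```

View pics/w2.png

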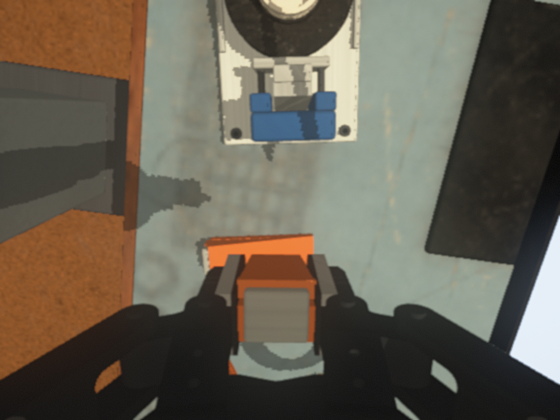

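Post: blue body at rows 111–139, cheeks at (262,101) and (325,101), slot between them at about (293,104). The wedge in hand has its cap at (277,315). Next I measure the post face and cheeks, plus the wedge in hand.

```bash
cat >> h.py <<'E'
def ray(im,uv,z):
    K=im['mtx'];C=im['cam_to_world']; uv=np.atleast_2d(uv).astype(float)
    d=np.c_[(uv-[K[0,2],K[1,2]])/[K[0,0],K[1,1]],np.ones(len(uv))]@C[:3,:3].T
    return C[:3,3]+d*((z-C[2,3])/d[:,2:])
E
python3 - <<'E'
from h import *
im=dict(np.load('pics/wrist.npz')); s=readout.state(); T=s['ee_pos']
hsv=cv2.cvtColor(im['color'],cv2.COLOR_RGB2HSV)
b=cv2.inRange(hsv,(100,90,40),(130,255,255)); b[160:]=0; b[:80]=0; b[:,:240]=0;b[:,345:]=0
# face edge: first blue row going up->down in central cols; rear edge: last blue
face=[];rear=[]
for u in range(278,310,2):
    r=np.flatnonzero(b[:,u]); face.append((u,r[0]-.5)); rear.append((u,r[-1]+.5))
print('face rows',[f[1] for f in face],'rear',[f[1] for f in rear])
A=ray(im,face,80); B=ray(im,rear,80)
for nm,Q in(('face',A),('rear',B)):
    p=np.polyfit(Q[:,0],Q[:,1],1); print(nm,'yaw',np.degrees(np.arctan(p[0])).round(2),Q.mean(0).round(1))
L=[];
for v in range(94,108,2):
    r=np.flatnonzero(b[v]); L.append((v,[int(x) for x in r[np.r_[True,np.diff(r)>3]]],[int(x) for x in r[np.r_[np.diff(r)>3,True]]]))
print(L)
for v in(97,101,105):
    r=np.flatnonzero(b[v]); g=np.argmax(np.diff(r)); print('slot',ray(im,[(r[g]+.5,v),(r[g+1]-.5,v)],80).round(1).tolist(),'outer',ray(im,[(r[0]-.5,v),(r[-1]+.5,v)],80).round(1).tolist())
# profile rows down column 277 for the cap; cols at row 315
for r in range(230,352,2): print(r,im['color'][r,277].tolist(),end=' ')
print(); print([ (c,im['color'][315,c].tolist()) for c in list(range(230,250,2))+list(range(304,322,2))])
zc=T[2]+37.3; print('cap rows at zc', ray(im,[(277,289),(277,343)],zc).round(1).tolist(), T, s['tool_rot'].round(3).tolist())
E
```

```text
face rows [np.float64(111.5), np.float64(111.5), np.float64(111.5), np.float64(111.5), np.float64(111.5), np.float64(111.5), np.float64(111.5), np.float64(111.5), np.float64(111.5), np.float64(111.5), np.float64(111.5), np.float64(111.5), np.float64(111.5), np.float64(111.5), np.float64(111.5), np.float64(112.5)] rear [np.float64(139.5), np.float64(139.5), np.float64(139.5), np.float64(139.5), np.float64(139.5), np.float64(139.5), np.float64(139.5), np.float64(139.5), np.float64(139.5), np.float64(139.5), np.float64(139.5), np.float64(139.5), np.float64(139.5), np.float64(138.5), np.float64(138.5), np.float64(138.5)]
face yaw 7.77 [542.  164.4  80. ]
rear yaw 10.0 [545.2 144.6  80. ]
[(94, [252, 316], [269, 334]), (96, [251, 316], [269, 334]), (98, [251, 315], [270, 334]), (100, [251, 316], [270, 334]), (102, [251, 315], [270, 334]), (104, [251, 316], [270, 334]), (106, [251, 316], [270, 334])]
slot [[524.3, 172.1, 80.0], [556.5, 176.9, 80.0]] outer [[509.9, 170.0, 80.0], [570.2, 178.9, 80.0]]
slot [[524.6, 169.3, 80.0], [557.0, 174.1, 80.0]] outer [[510.3, 167.2, 80.0], [570.7, 176.
[... 1141 characters left out ...]
 [117, 111, 94] 342 [124, 123, 109] 344 [145, 153, 138] 346 [147, 155, 140] 348 [147, 157, 142] 350 [146, 157, 141] 
[(230, [43, 37, 33]), (232, [45, 39, 33]), (234, [45, 39, 35]), (236, [57, 39, 30]), (238, [137, 70, 35]), (240, [156, 78, 37]), (242, [151, 78, 41]), (244, [118, 97, 78]), (246, [115, 108, 92]), (248, [118, 111, 95]), (304, [120, 113, 96]), (306, [116, 110, 94]), (308, [122, 94, 74]), (310, [154, 80, 42]), (312, [158, 80, 41]), (314, [130, 68, 38]), (316, [56, 43, 35]), (318, [45, 41, 36]), (320, [45, 40, 35])]
cap rows at zc [[537.5, 112.1, 259.7], [540.3, 93.5, 259.7]] [539.78282607  97.91399149 222.35355785] [[-0.145, 0.989, -0.0], [0.989, 0.145, -0.0], [-0.0, -0.0, -1.0]]
```

```bash
python3 -m creep '[{"dx":4,"dy":0.6,"dz":0,"rx":0,"ry":0,"rz":0,"hand":0},{"dx":7.5,"dy":1.15,"dz":3,"rx":0,"ry":0,"rz":0,"hand":0},{"dx":7.5,"dy":1.15,"dz":7,"rx":0,"ry":0,"rz":0,"hand":0},{"dx":7.5,"dy":1.15,"dz":8.8,"rx":0,"ry":0,"rz":0,"hand":0},{"dx":7.5,"dy":1.15,"dz":8.8,"rx":0,"ry":0,"rz":0,"hand":0},{"dx":7.5,"dy":1.15,"dz":8.8,"rx":0,"ry":0,"rz":0,"hand":0},{"dx":7.5,"dy":1.15,"dz":8.8,"rx":0,"ry":0,"rz":0,"hand":0}]'
python3 - <<'E'
from h import *
s=readout.state(); T=s['ee_pos'];print(T,s['force'],s['tool_rot'][:,0])
t=grab('scene'); w=grab('wrist')
a=cv2.resize(t['color'][120:200,200:280,::-1],(480,480),interpolation=cv2.INTER_CUBIC)
b=cv2.resize(w['color'][150:390,180:370,::-1],(320,404)); b=cv2.copyMakeBorder(b,0,76,0,0,cv2.BORDER_CONSTANT)
cv2.imwrite('pics/c3.png',np.hstack([a,b]))
E
```

```text
time: 5.8
ee_pos: [541.7, 175.0, 136.1]
tool_rot: [[-0.146, 0.989, 0.003], [0.989, 0.146, 0.001], [0.001, 0.003, -1.0]]
force: [1.1, -0.5, 0.0]
opening: 0.294
finger_force: 59.8
[541.70800426 175.04586553 136.05218586] [ 1.12665919 -0.48447189  0.02926937] [-1.46466528e-01  9.89215479e-01  5.40106072e-04]
```

View pics/c3.png

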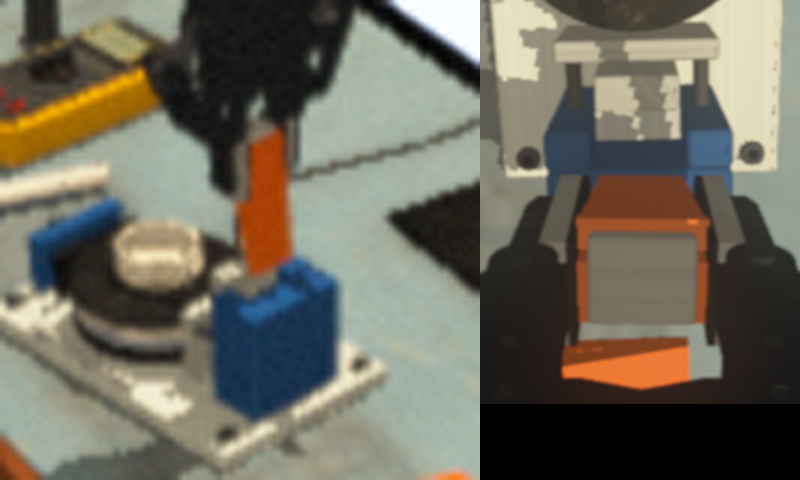

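The wedge (scene crop (265,200)) hangs over the slot mouth, about 11 mm above it, aligned. I lower it slowly.

```bash
python3 -m creep '[{"dx":-0.05,"dy":-0.08,"dz":0.5,"rx":0,"ry":0,"rz":0,"hand":0},{"dx":-0.05,"dy":-0.08,"dz":0.9,"rx":0,"ry":0,"rz":0,"hand":0},{"dx":-0.05,"dy":-0.08,"dz":1.2,"rx":0,"ry":0,"rz":0,"hand":0},{"dx":-0.05,"dy":-0.08,"dz":1.4,"rx":0,"ry":0,"rz":0,"hand":0},{"dx":-0.05,"dy":-0.08,"dz":1.6,"rx":0,"ry":0,"rz":0,"hand":0},{"dx":-0.05,"dy":-0.08,"dz":1.6,"rx":0,"ry":0,"rz":0,"hand":0}]'
```

```text
time: 6.5
ee_pos: [539.9, 174.9, 124.2]
tool_rot: [[-0.147, 0.989, 0.004], [0.989, 0.147, 0.001], [0.001, 0.004, -1.0]]
force: [-10.5, -1.3, 34.2]
opening: 0.292
finger_force: 64.5
```

It touched at mouth level, so I back up 12 mm and measure again close up.

```bash
python3 -m creep '[{"dx":0,"dy":0,"dz":-1,"rx":0,"ry":0,"rz":0,"hand":0},{"dx":0,"dy":0,"dz":-2,"rx":0,"ry":0,"rz":0,"hand":0},{"dx":0,"dy":0,"dz":-2,"rx":0,"ry":0,"rz":0,"hand":0},{"dx":0,"dy":0,"dz":-2,"rx":0,"ry":0,"rz":0,"hand":0}]'
python3 - <<'E'
from h import *
s=readout.state(); T=s['ee_pos']; R=s['tool_rot']
w=grab('wrist'); print(T,R.round(3).tolist(),s['force'])
cv2.imwrite('pics/c4.png',cv2.resize(w['color'][150:390,160:400,::-1],(600,600),interpolation=cv2.INTER_CUBIC))
E
```

```text
time: 6.9
ee_pos: [539.6, 174.6, 137.9]
tool_rot: [[-0.147, 0.989, -0.0], [0.989, 0.147, -0.0], [-0.0, -0.0, -1.0]]
force: [-0.2, 1.1, -1.1]
opening: 0.291
finger_force: 59.9
[539.58375063 174.61927018 137.85612368] [[-0.147, 0.989, -0.0], [0.989, 0.147, -0.0], [-0.0, -0.0, -1.0]] [-0.20340068  1.07201699 -1.08329082]
```

View pics/c4.png

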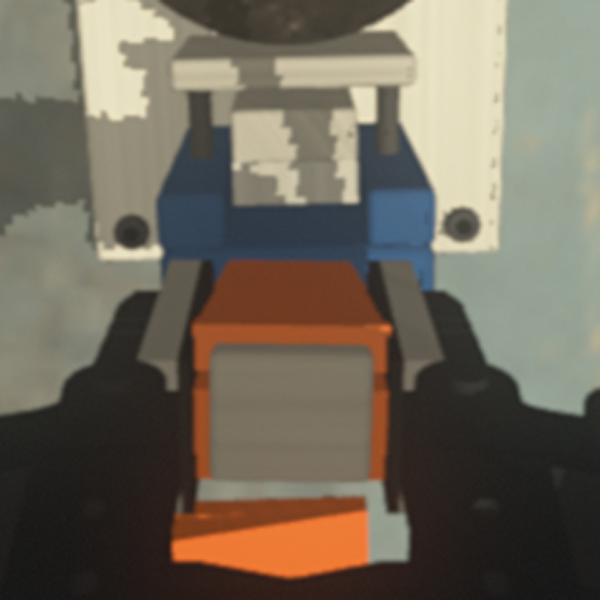

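Slot interior (dark blue) is at crop cols 225–369, rows 205–247. The wedge's lower front edge is at row 262, cols 222–358. Ray casting gives the offsets.

```bash
python3 - <<'E'
from h import *
w=dict(np.load('pics/wrist.npz')); s=readout.state(); T=s['ee_pos']; R=s['tool_rot']
f=lambda c,r,z: ((ray(w,[(160+c/2.5-.3,150+r/2.5-.3)],z)[0]-T)@R)[:2].round(1)
for dz in(0,-2.3):
    zb=T[2]-44.7
    print('bias',dz,'face',f(297,247,80+dz),'jawedge',f(297,205,80+dz),'cheekL',f(225,225,80+dz),'cheekR',f(369,225,80+dz),'cheekfront',f(195,192,80+dz),
     'wb L',f(222,262,zb+dz),'wb R',f(358,262,zb+dz),'rim',f(193,325,zb+77+dz),f(390,325,zb+77+dz),'cap back',f(290,480,zb+82+dz),'cap front',f(290,350,zb+82+dz))
P=pts(w); 
for r in (225,262,300,400): print(r,[P[int(150+r/2.5),int(160+c/2.5)].round(1).tolist() for c in(200,290,395)])
E
```

```text
bias 0 face [-8.8  1.5] jawedge [1.2 1.5] cheekL [ -3.6 -14.7] cheekR [-3.5 17.7] cheekfront [  4.2 -21.3] wb L [ -7.3 -14.6] wb R [-7.3 14.4] rim [ 15.  -12.5] [15.  12.6] cap back [-4.1 -0.1] cap front [14.1 -0.1]
bias -2.3 face [-9.7  1.5] jawedge [0.4 1.5] cheekL [ -4.4 -14.9] cheekR [-4.3 17.9] cheekfront [  3.5 -21.5] wb L [ -8.3 -14.8] wb R [-8.2 14.6] rim [ 13.9 -12.7] [13.9 12.9] cap back [-5.7 -0.1] cap front [12.9 -0.1]
225 [[519.6, 167.0, 77.8], [540.7, 164.6, 62.6], [563.4, 173.8, 78.5]]
262 [[523.4, 184.2, 140.3], [540.3, 167.4, 92.6], [553.8, 189.0, 140.9]]
300 [[524.8, 184.4, 155.5], [538.1, 182.1, 146.0], [552.3, 188.5, 155.4]]
400 [[527.1, 177.4, 170.5], [538.5, 179.4, 171.0], [551.2, 183.3, 174.4]]
```

Depth suggests the wedge is pitched in the grip, with its lower end toward the post. I quantify this from its sloping face and cap.

```bash
python3 - <<'E'
from h import *
w=dict(np.load('pics/wrist.npz')); s=readout.state(); T=s['ee_pos']; R=s['tool_rot']
P=(pts(w)-T)@R   # tool frame
hsv=cv2.cvtColor(w['color'],cv2.COLOR_RGB2HSV)
m=cv2.inRange(hsv,(3,110,40),(20,255,255))>0
for c in range(258,296,6):
    print(c,[(r,P[r,c,0].round(1),P[r,c,2].round(1)) for r in range(253,280,3)])
Q=P[256:278,262:292].reshape(-1,3); A=np.c_[Q[:,1:],np.ones(len(Q))]; k,res,_,_=np.linalg.lstsq(A,Q[:,0],rcond=None); print('x = a*y+b*z+c',k,'rms',np.sqrt(res/len(Q)))
Q=P[294:338,250:302].reshape(-1,3); A=np.c_[Q[:,:2],np.ones(len(Q))]; print('cap z=',np.linalg.lstsq(A,Q[:,2],rcond=None)[0], Q[:,0].min(),Q[:,0].max())
E
```

```text
258 [(253, np.float64(-12.3), np.float64(59.4)), (256, np.float64(-4.5), np.float64(35.7)), (259, np.float64(-0.7), np.float64(22.6)), (262, np.float64(2.3), np.float64(11.9)), (265, np.float64(4.5), np.float64(3.5)), (268, np.float64(7.0), np.float64(-5.1)), (271, np.float64(9.5), np.float64(-13.4)), (274, np.float64(10.6), np.float64(-18.6)), (277, np.float64(12.4), np.float64(-24.8))]
264 [(253, np.float64(-12.2), np.float64(59.2)), (256, np.float64(-4.6), np.float64(35.8)), (259, np.float64(-1.0), np.float64(23.3)), (262, np.float64(1.8), np.float64(13.1)), (265, np.float64(4.1), np.float64(4.5)), (268, np.float64(6.7), np.float64(-4.4)), (271, np.float64(8.8), np.float64(-11.9)), (274, np.float64(11.1), np.float64(-19.5)), (277, np.float64(11.8), np.float64(-23.4))]
270 [(253, np.float64(-12.7), np.float64(60.4)), (256, np.float64(-4.4), np.float64(35.5)), (259, np.float64(-1.1), np.float64(23.5)), (262, np.float64(1.5), np.float64(13.8)), (265, np.float64(3.9), np.float64(5.0)), (268, np.float64(6.4), np.float64(-3.7)), (271, np.float64(8.6), np.float64(-11.6)), (274, np.float6
[... 1098 characters left out ...]
.float64(-3.5)), (271, np.float64(8.3), np.float64(-10.9)), (274, np.float64(10.1), np.float64(-17.5)), (277, np.float64(12.2), np.float64(-24.3))]
294 [(253, np.float64(-12.2), np.float64(59.1)), (256, np.float64(-5.5), np.float64(38.0)), (259, np.float64(-1.7), np.float64(24.9)), (262, np.float64(1.1), np.float64(14.8)), (265, np.float64(4.0), np.float64(4.7)), (268, np.float64(6.1), np.float64(-3.0)), (271, np.float64(8.4), np.float64(-11.1)), (274, np.float64(10.1), np.float64(-17.5)), (277, np.float64(11.9), np.float64(-23.7))]
x = a*y+b*z+c [-0.01039015 -0.3047244   5.48468752] rms [1.13531753]
cap z= [-6.18961241e-01  2.48790202e-03 -3.28176164e+01] -4.77816787514569 67.33770204555337
```

The wedge is pitched about 0.075 rad and landed on the post's top. I correct the pitch, shift 2 mm toward the jaw and 1.3 mm sideways, and lower again.

```bash
python3 -m creep '[{"dx":0.2,"dy":0.13,"dz":0,"rx":0,"ry":0.075,"rz":0,"hand":0},{"dx":0.2,"dy":0.13,"dz":0,"rx":0,"ry":0.075,"rz":0,"hand":0},{"dx":0.2,"dy":0.13,"dz":0.5,"rx":0,"ry":0.075,"rz":0,"hand":0},{"dx":0.2,"dy":0.13,"dz":0.9,"rx":0,"ry":0.075,"rz":0,"hand":0},{"dx":0.2,"dy":0.13,"dz":1.2,"rx":0,"ry":0.075,"rz":0,"hand":0},{"dx":0.2,"dy":0.13,"dz":1.4,"rx":0,"ry":0.075,"rz":0,"hand":0},{"dx":0.2,"dy":0.13,"dz":1.6,"rx":0,"ry":0.075,"rz":0,"hand":0},{"dx":0.2,"dy":0.13,"dz":1.8,"rx":0,"ry":0.075,"rz":0,"hand":0},{"dx":0.2,"dy":0.13,"dz":1.8,"rx":0,"ry":0.075,"rz":0,"hand":0}]'
```

```text
time: 7.85
ee_pos: [540.4, 176.8, 120.0]
tool_rot: [[-0.147, 0.989, -0.011], [0.986, 0.148, 0.074], [0.075, -0.0, -0.997]]
force: [-0.0, -0.1, -1.2]
opening: 0.293
finger_force: 59.8
```

```bash
python3 -m creep '[{"dx":-0.03,"dy":0,"dz":0.4,"rx":0,"ry":0,"rz":0,"hand":0},{"dx":-0.06,"dy":0,"dz":0.7,"rx":0,"ry":0,"rz":0,"hand":0},{"dx":-0.08,"dy":0,"dz":1.0,"rx":0,"ry":0,"rz":0,"hand":0},{"dx":-0.1,"dy":0,"dz":1.3,"rx":0,"ry":0,"rz":0,"hand":0},{"dx":-0.1,"dy":0,"dz":1.3,"rx":0,"ry":0,"rz":0,"hand":0},{"dx":-0.1,"dy":0,"dz":1.3,"rx":0,"ry":0,"rz":0,"hand":0}]'
```

```text
time: 8.45
ee_pos: [540.5, 176.1, 107.0]
tool_rot: [[-0.147, 0.989, -0.011], [0.986, 0.147, 0.073], [0.074, -0.001, -0.997]]
force: [0.4, -2.5, -1.8]
opening: 0.292
finger_force: 59.9
```

```bash
python3 -m creep '[{"dx":-0.03,"dy":0,"dz":0.3,"rx":0,"ry":0,"rz":0,"hand":0},{"dx":-0.03,"dy":0,"dz":0.4,"rx":0,"ry":0,"rz":0,"hand":0},{"dx":-0.03,"dy":0,"dz":0.4,"rx":0,"ry":0,"rz":0,"hand":0},{"dx":-0.03,"dy":0,"dz":0.4,"rx":0,"ry":0,"rz":0,"hand":0.5},{"dx":-0.03,"dy":0,"dz":0.4,"rx":0,"ry":0,"rz":0,"hand":0.5},{"dx":-0.03,"dy":0,"dz":0.4,"rx":0,"ry":0,"rz":0,"hand":0.5},{"dx":-0.03,"dy":0,"dz":0.4,"rx":0,"ry":0,"rz":0,"hand":0.5},{"dx":-0.03,"dy":0,"dz":0.4,"rx":0,"ry":0,"rz":0,"hand":0.5}]'
python3 - <<'E'
from h import *
s=readout.state(); T=s['ee_pos']; R=s['tool_rot']; w=grab('wrist'); t=grab('scene')
P=pts(w); c=P[294:338,250:302].reshape(-1,3); print(T,np.median(c,0))
a=cv2.resize(t['color'][110:200,200:280,::-1],(427,480),interpolation=cv2.INTER_CUBIC)
b=cv2.resize(w['color'][150:390,180:370,::-1],(373,471)); b=cv2.copyMakeBorder(b,0,9,0,0,cv2.BORDER_CONSTANT)
cv2.imwrite('pics/c5.png',np.hstack([a,b]))
E
```

```text
time: 9.25
ee_pos: [540.5, 177.1, 103.3]
tool_rot: [[-0.147, 0.989, -0.011], [0.986, 0.148, 0.075], [0.075, -0.0, -0.997]]
force: [-0.0, 0.1, 0.2]
opening: 0.499
finger_force: 0.0
[540.52867352 177.06741537 103.27399335] [540.40868272 174.63824106 131.00766024]
```

View pics/c5.png

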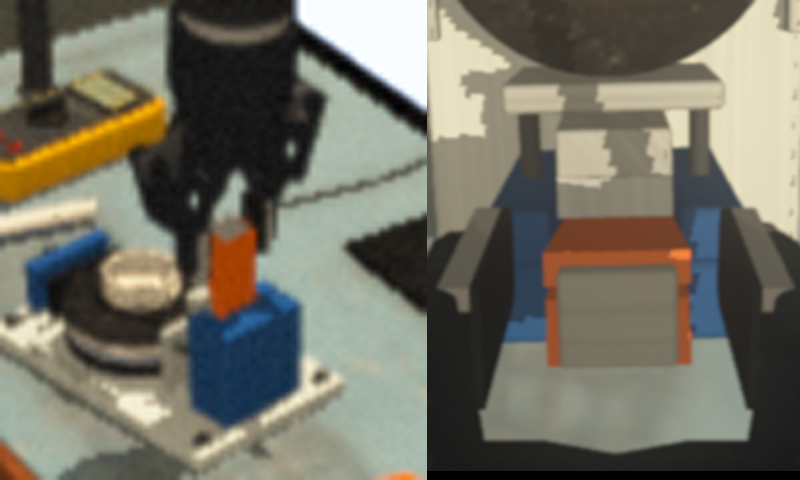

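The wedge stands free and upright in the slot (cap at crop (620,315)). I rise, level the tool and shut the fingers over the cap.

```bash
python3 -m creep '[{"dx":0.2,"dy":0,"dz":-2.5,"rx":0,"ry":0,"rz":0,"hand":0.5},{"dx":0.45,"dy":0,"dz":-6,"rx":0,"ry":0,"rz":0,"hand":0.5},{"dx":0.45,"dy":0,"dz":-6,"rx":0,"ry":0,"rz":0,"hand":0.5},{"dx":0.2,"dy":-0.03,"dz":-6,"rx":0,"ry":-0.075,"rz":0,"hand":0},{"dx":0.2,"dy":-0.03,"dz":-6,"rx":0,"ry":-0.075,"rz":0,"hand":0},{"dx":0.2,"dy":-0.03,"dz":-6,"rx":0,"ry":-0.075,"rz":0,"hand":0},{"dx":0.2,"dy":-0.03,"dz":-6,"rx":0,"ry":-0.075,"rz":0,"hand":0},{"dx":0.2,"dy":-0.03,"dz":-6,"rx":0,"ry":-0.075,"rz":0,"hand":0},{"dx":0.2,"dy":-0.03,"dz":-6,"rx":0,"ry":-0.075,"rz":0,"hand":0},{"dx":0.2,"dy":-0.03,"dz":-6,"rx":0,"ry":-0.075,"rz":0,"hand":0}]'
```

```text
time: 10.35
ee_pos: [540.7, 174.0, 163.1]
tool_rot: [[-0.147, 0.989, -0.0], [0.989, 0.147, 0.0], [0.0, -0.0, -1.0]]
force: [-0.2, 0.6, -1.0]
opening: 0.001
finger_force: 0.0
```

```bash
python3 -m creep '[{"dx":0,"dy":0,"dz":1.5,"rx":0,"ry":0,"rz":0,"hand":0},{"dx":0,"dy":0,"dz":2.2,"rx":0,"ry":0,"rz":0,"hand":0},{"dx":0,"dy":0,"dz":2.4,"rx":0,"ry":0,"rz":0,"hand":0},{"dx":0,"dy":0,"dz":2.55,"rx":0,"ry":0,"rz":0,"hand":0},{"dx":0,"dy":0,"dz":2.7,"rx":0,"ry":0,"rz":0,"hand":0},{"dx":0,"dy":0,"dz":2.85,"rx":0,"ry":0,"rz":0,"hand":0},{"dx":0,"dy":0,"dz":3,"rx":0,"ry":0,"rz":0,"hand":0},{"dx":0,"dy":0,"dz":3.15,"rx":0,"ry":0,"rz":0,"hand":0},{"dx":0,"dy":0,"dz":3.3,"rx":0,"ry":0,"rz":0,"hand":0}]'
```

```text
time: 11.25
ee_pos: [541.3, 174.4, 130.9]
tool_rot: [[-0.147, 0.989, 0.002], [0.989, 0.147, 0.0], [0.0, 0.002, -1.0]]
force: [0.3, -0.4, 4.9]
opening: -0.003
finger_force: 2.0
```

```bash
python3 -m creep '[{"dx":0,"dy":0,"dz":0.15,"rx":0,"ry":0,"rz":0,"hand":0},{"dx":0,"dy":0,"dz":0.3,"rx":0,"ry":0,"rz":0,"hand":0},{"dx":0,"dy":0,"dz":0.45,"rx":0,"ry":0,"rz":0,"hand":0},{"dx":0,"dy":0,"dz":0.6,"rx":0,"ry":0,"rz":0,"hand":0}]'
```

```text
time: 11.65
ee_pos: [540.9, 174.3, 124.2]
tool_rot: [[-0.147, 0.989, 0.0], [0.989, 0.147, 0.0], [0.0, 0.0, -1.0]]
force: [1.2, 0.5, 3.3]
opening: 0.004
finger_force: 1.9
```

```bash
python3 -m creep '[{"dx":0,"dy":0,"dz":0.1,"rx":0,"ry":0,"rz":0,"hand":0},{"dx":0,"dy":0,"dz":0.2,"rx":0,"ry":0,"rz":0,"hand":0},{"dx":0,"dy":0,"dz":0.3,"rx":0,"ry":0,"rz":0,"hand":0}]'
```

```text
time: 11.95
ee_pos: [540.7, 174.3, 121.1]
tool_rot: [[-0.148, 0.989, -0.0], [0.989, 0.148, 0.0], [0.0, -0.0, -1.0]]
force: [0.9, 0.0, 3.6]
opening: -0.005
finger_force: 1.9
```

```bash
python3 -m creep '[{"dx":0,"dy":0,"dz":0.1,"rx":0,"ry":0,"rz":0,"hand":0},{"dx":0,"dy":0,"dz":0.2,"rx":0,"ry":0,"rz":0,"hand":0},{"dx":0,"dy":0,"dz":0.3,"rx":0,"ry":0,"rz":0,"hand":0}]'
```

```text
time: 12.25
ee_pos: [540.6, 174.3, 118.2]
tool_rot: [[-0.147, 0.989, -0.0], [0.989, 0.147, 0.0], [0.0, -0.0, -1.0]]
force: [-0.1, 0.5, 4.2]
opening: 0.0
finger_force: 2.0
```

```bash
python3 -m creep '[{"dx":0,"dy":0,"dz":0.1,"rx":0,"ry":0,"rz":0,"hand":0},{"dx":0,"dy":0,"dz":0.2,"rx":0,"ry":0,"rz":0,"hand":0}]'
```

```text
time: 12.45
ee_pos: [540.8, 174.3, 116.5]
tool_rot: [[-0.148, 0.989, 0.0], [0.989, 0.148, 0.0], [0.0, 0.0, -1.0]]
force: [-0.2, -1.0, 7.2]
opening: 0.001
finger_force: 3.8
```

```bash
python3 -m creep '[{"dx":0,"dy":0,"dz":0.1,"rx":0,"ry":0,"rz":0,"hand":0},{"dx":0,"dy":0,"dz":0.2,"rx":0,"ry":0,"rz":0,"hand":0}]'
```

```text
time: 12.65
ee_pos: [541.4, 174.4, 115.4]
tool_rot: [[-0.147, 0.989, 0.002], [0.989, 0.147, 0.0], [0.0, 0.002, -1.0]]
force: [-1.3, 0.1, 13.2]
opening: 0.003
finger_force: 6.6
```

Resistance is climbing, so the canister is gripped. Now light strokes.

```bash
python3 -m creep '[{"dx":0,"dy":0,"dz":-0.4,"rx":0,"ry":0,"rz":0,"hand":0},{"dx":0,"dy":0,"dz":-0.4,"rx":0,"ry":0,"rz":0,"hand":0},{"dx":0,"dy":0,"dz":-0.25,"rx":0,"ry":0,"rz":0,"hand":0},{"dx":0,"dy":0,"dz":-0.1,"rx":0,"ry":0,"rz":0,"hand":0},{"dx":0,"dy":0,"dz":0.03,"rx":0,"ry":0,"rz":0,"hand":0},{"dx":0,"dy":0,"dz":0.05,"rx":0,"ry":0,"rz":0,"hand":0}]'
```

```text
time: 13.25
ee_pos: [540.7, 174.2, 115.0]
tool_rot: [[-0.147, 0.989, 0.001], [0.989, 0.147, 0.0], [-0.0, 0.001, -1.0]]
force: [-3.0, -1.7, 12.8]
opening: -0.001
finger_force: 6.1
```

```bash
python3 -m creep '[{"dx":0,"dy":0,"dz":-0.4,"rx":0,"ry":0,"rz":0,"hand":0},{"dx":0,"dy":0,"dz":-0.4,"rx":0,"ry":0,"rz":0,"hand":0},{"dx":0,"dy":0,"dz":-0.25,"rx":0,"ry":0,"rz":0,"hand":0},{"dx":0,"dy":0,"dz":-0.1,"rx":0,"ry":0,"rz":0,"hand":0},{"dx":0,"dy":0,"dz":0.05,"rx":0,"ry":0,"rz":0,"hand":0},{"dx":0,"dy":0,"dz":0.1,"rx":0,"ry":0,"rz":0,"hand":0}]'
```

```text
time: 13.85
ee_pos: [540.9, 174.3, 114.6]
tool_rot: [[-0.147, 0.989, 0.001], [0.989, 0.147, 0.0], [0.0, 0.001, -1.0]]
force: [-3.8, -1.3, 18.4]
opening: 0.0
finger_force: 8.8
```

```bash
python3 -m creep '[{"dx":0,"dy":0,"dz":-0.4,"rx":0,"ry":0,"rz":0,"hand":0},{"dx":0,"dy":0,"dz":-0.4,"rx":0,"ry":0,"rz":0,"hand":0},{"dx":0,"dy":0,"dz":-0.25,"rx":0,"ry":0,"rz":0,"hand":0},{"dx":0,"dy":0,"dz":-0.1,"rx":0,"ry":0,"rz":0,"hand":0},{"dx":0,"dy":0,"dz":0.03,"rx":0,"ry":0,"rz":0,"hand":0},{"dx":0,"dy":0,"dz":0.07,"rx":0,"ry":0,"rz":0,"hand":0}]'
```

```text
time: 14.45
ee_pos: [541.0, 174.3, 114.3]
tool_rot: [[-0.147, 0.989, 0.002], [0.989, 0.147, 0.001], [0.0, 0.002, -1.0]]
force: [-5.1, -2.0, 19.8]
opening: -0.003
finger_force: 10.0
```

```bash
python3 -m creep '[{"dx":0,"dy":0,"dz":-0.5,"rx":0,"ry":0,"rz":0,"hand":0},{"dx":0,"dy":0,"dz":-0.5,"rx":0,"ry":0,"rz":0,"hand":0},{"dx":0,"dy":0,"dz":-0.3,"rx":0,"ry":0,"rz":0,"hand":0},{"dx":0,"dy":0,"dz":-0.15,"rx":0,"ry":0,"rz":0,"hand":0},{"dx":0,"dy":0,"dz":0,"rx":0,"ry":0,"rz":0,"hand":0},{"dx":0,"dy":0,"dz":0.03,"rx":0,"ry":0,"rz":0,"hand":0}]'
```

```text
time: 15.05
ee_pos: [541.0, 174.3, 114.1]
tool_rot: [[-0.147, 0.989, 0.002], [0.989, 0.147, 0.001], [0.0, 0.002, -1.0]]
force: [-6.4, -1.0, 21.1]
opening: -0.002
finger_force: 10.5
```

```bash
python3 -m creep '[{"dx":0,"dy":0,"dz":-0.5,"rx":0,"ry":0,"rz":0,"hand":0},{"dx":0,"dy":0,"dz":-0.5,"rx":0,"ry":0,"rz":0,"hand":0},{"dx":0,"dy":0,"dz":-0.3,"rx":0,"ry":0,"rz":0,"hand":0},{"dx":0,"dy":0,"dz":-0.15,"rx":0,"ry":0,"rz":0,"hand":0},{"dx":0,"dy":0,"dz":0,"rx":0,"ry":0,"rz":0,"hand":0},{"dx":0,"dy":0,"dz":0.03,"rx":0,"ry":0,"rz":0,"hand":0}]'
```

```text
time: 15.65
ee_pos: [540.9, 174.3, 113.9]
tool_rot: [[-0.147, 0.989, 0.002], [0.989, 0.147, 0.001], [0.0, 0.002, -1.0]]
force: [-5.4, -1.4, 22.8]
opening: -0.005
finger_force: 11.2
```

```bash
python3 -m creep '[{"dx":0,"dy":0,"dz":-0.5,"rx":0,"ry":0,"rz":0,"hand":0},{"dx":0,"dy":0,"dz":-0.5,"rx":0,"ry":0,"rz":0,"hand":0},{"dx":0,"dy":0,"dz":-0.3,"rx":0,"ry":0,"rz":0,"hand":0},{"dx":0,"dy":0,"dz":-0.15,"rx":0,"ry":0,"rz":0,"hand":0},{"dx":0,"dy":0,"dz":-0.02,"rx":0,"ry":0,"rz":0,"hand":0},{"dx":0,"dy":0,"dz":0,"rx":0,"ry":0,"rz":0,"hand":0}]'
```

```text
time: 16.25
ee_pos: [540.7, 174.3, 113.8]
tool_rot: [[-0.148, 0.989, 0.001], [0.989, 0.148, 0.0], [0.0, 0.001, -1.0]]
force: [-5.8, -1.8, 22.5]
opening: -0.0
finger_force: 11.0
```

```bash
python3 -m creep '[{"dx":0,"dy":0,"dz":-0.5,"rx":0,"ry":0,"rz":0,"hand":0},{"dx":0,"dy":0,"dz":-0.5,"rx":0,"ry":0,"rz":0,"hand":0},{"dx":0,"dy":0,"dz":-0.3,"rx":0,"ry":0,"rz":0,"hand":0},{"dx":0,"dy":0,"dz":-0.15,"rx":0,"ry":0,"rz":0,"hand":0},{"dx":0,"dy":0,"dz":-0.02,"rx":0,"ry":0,"rz":0,"hand":0},{"dx":0,"dy":0,"dz":0,"rx":0,"ry":0,"rz":0,"hand":0}]'
```

```text
time: 16.85
ee_pos: [540.7, 174.3, 113.8]
tool_rot: [[-0.147, 0.989, 0.001], [0.989, 0.147, 0.0], [0.0, 0.001, -1.0]]
force: [-6.0, -1.5, 22.2]
opening: -0.002
finger_force: 11.0
```

The strokes no longer advance it, so it is home. I retract and check.

```bash
python3 -m creep '[{"dx":0,"dy":0,"dz":-2,"rx":0,"ry":0,"rz":0,"hand":0},{"dx":0,"dy":0,"dz":-6,"rx":0,"ry":0,"rz":0,"hand":0},{"dx":0,"dy":0,"dz":-10,"rx":0,"ry":0,"rz":0,"hand":0},{"dx":0,"dy":0,"dz":-10,"rx":0,"ry":0,"rz":0,"hand":0},{"dx":0,"dy":0,"dz":-10,"rx":0,"ry":0,"rz":0,"hand":0}]'
python3 - <<'E'
from h import *
t=grab('scene'); w=grab('wrist'); s=readout.state(); P=pts(w); q=P.reshape(-1,3)
a=q[(abs(q[:,0]-540)<20)&(abs(q[:,1]-174)<15)&(q[:,2]>106)&(q[:,2]<118)]; print(len(a),a.mean(0).round(1),s['force'])
a=cv2.resize(t['color'][110:200,200:280,::-1],(427,480),interpolation=cv2.INTER_CUBIC)
b=cv2.resize(w['color'][150:390,180:370,::-1],(373,480))
cv2.imwrite('pics/c6.png',np.hstack([a,b]))
E
```

```text
time: 17.35
ee_pos: [541.2, 174.4, 211.4]
tool_rot: [[-0.147, 0.989, 0.001], [0.989, 0.147, 0.0], [0.0, 0.001, -1.0]]
force: [-0.8, -1.1, -0.3]
opening: -0.003
finger_force: 0.0
1160 [542.2 176.9 110.7] [ 0.00800082  0.23902762 -0.33924238]
```

View pics/c6.png

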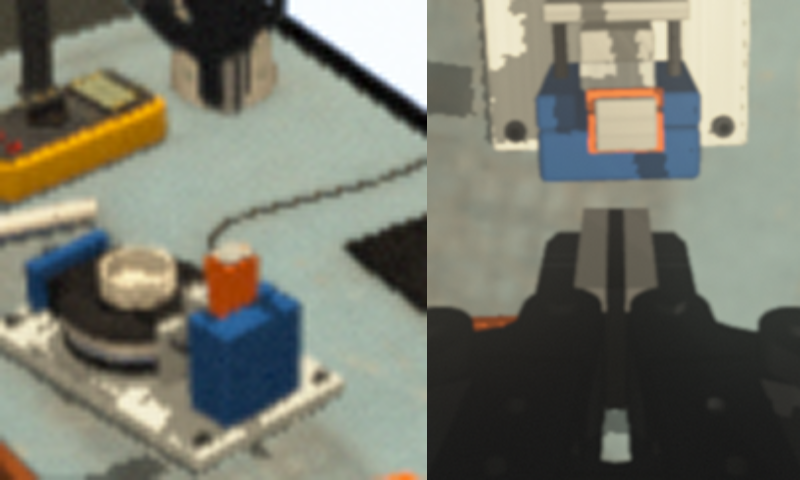

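The wedge is seated upright between the post's cheeks (crop (627,122)), with the jaw against the canister. I hand in the job.

```bash
python3 -c "
from workcell import job
print(job.job_done())"
```

```text
the job is handed in; nothing more can be done
None
```

I stood the wedge in the slot, let go of it and tapped it until strokes of about 22 N (slightly over the 12–20 N advised) no longer moved it; I then retracted the arm and handed the job in at about 17 s, with no verdict returned and the final grip force not measurable.

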